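Press-test two analyser plungers and set the tired one aside

ROBOT

A 6-joint arm with a two-finger parallel gripper is mounted at the origin on a cart in front of the work surface, level with it; the furniture and walls round the work are solid. World frame = base frame: x ahead of the robot, y to its left, z up, the work surface at z = 0. Lengths are in m, angles in degrees, forces in N, time in s.
With the tool pointing down it reaches from about 0.35 to 0.85 m from the base axis. Payload 8.1 kg.
Tool frame: the origin (TCP) lies midway between the tips of the shut fingers; the grasp point (between the pads) lies 19 mm behind it; z points along the fingers, y is the line along which they close (so a half turn about z gives the same grasp; the last joint's range is limited). The gripper opens to 85 mm and grips with 20 to 120 N. Pads are 22 mm wide; open, the fingers measure 114 mm over their backs; the gripper's body (76 mm by 85 mm) begins 54 mm behind the grasp point. The pads swing forward as they close: fully open they stand 13 mm farther back than shut.
Start: joints at [-68.778, 7.471, 85.268, -0, 87.261, -4.893], TCP at [0.264, -0.539, 0.231] pointing down, gripper open.
Joint ranges: [-169.43, 169.43], [-51.17, 129.36], [1.28, 143.12], [-76.62, 256.62], [0, 156.53], [-152.29, 152.29]. Speed limits (degrees/s): [136.94, 136.94, 159.86, 180, 180, 180].

INTERFACE

Orientations are given as [roll, pitch, yaw] about the fixed x, y, z axes, in that order (R = Rz(yaw) Ry(pitch) Rx(roll)).
In Python, from bench import manip gives the robot as it stands. The module is installed in compiled form; this text tells all that it offers.
- The arm moves only by the tool send_rows, never from a script. Its argument "motion" is a list of rows, each a list of 3 entries, a list of its own where there are three numbers: the opening in per cent of the stroke, from 0 (shut) to 100 (fully open), then the shift along the tool's x, y, z in mm, then the turn, a rotation vector about the tool's x, y, z in rad. In form: [[hand, [tx, ty, tz], [wx, wy, wz]], ...]. A call has 1 to 12 rows; each row shifts and turns the commanded pose from where the row before left it, along the tool's axes as they then stand; what a row does not reach is not made up. A row lasts 1/12 s, in which the tool goes at most 41.7 mm and 7.16 degrees, less where a joint would pass 70% of its speed; a pose out of reach is approached as far as the arm can. A call is refused whole if a number of a shift passes 41.7 or a number of a turn 0.125, either way. A call with a gripper value outside its range is refused whole. The fingers move at their own pace and stop on an object; "squeeze" is the grip in N (left out, the last holds). Time passes only in rows, so rows that do not move let the fingers close. It gives the time, the measured TCP pose, the force, the opening and the grip force at its end, in the units of the state.
- manip.state(): the state, without advancing time (a new reading comes with each control period).
- manip.camera(name): name is "scene" or "top" or "wrist"; returns (picture, depth): 384x512x3 uint8, red, green, blue; 384x512 float32, m along the optical axis (not along the pixel's ray), 0 where there is no reading.
- manip.camera_params(name): a dict with "mtx" (3x3 intrinsics, pixels), "T" (4x4, takes a point from camera to world coordinates). Camera axes: x right, y down, z forward; pixel columns grow to the right and rows downward; lengths in m; the calibration is good to about 2 mm. A picture is of the moment at which its call begins: read the wrist's pose just before it. camera_params takes no time and is no camera call; for the wrist camera it gives the pose at the moment of the call.
- manip.close_job(): hands the job in; it is judged then, once.
Trained networks look in the newest picture that a camera, given by its name, has taken for a name from the list of things; names that differ only in an ending like _2 or _b are one class to them, and where a whole thing is asked for, a point or a joint stands for the part that bears it (a point fixed in the world has none). Each returns a list of dicts, best first, with "p" (0 to 1); they miss things now and then, are a little off and sometimes report something else, mostly with a low value. They report only what shows in the picture. A call takes as long as a camera call.
- manip.silhouettes(name, camera): "region" (384x512 bool, what is visible of it) and "box" ([left, top, width, height] in pixels, round what is visible of it).
The state is a dict: "time": time; "joint_pos": joint angles; "qvel": joint speeds; "tau": joint torques, N m; "tcp_pos": TCP position; "ee_rot": TCP orientation; "ft_force": force on the tool from outside, world axes, zero at the start; "ft_torque": the same for the moment, N m; "opening": opening from 0.0 (shut) to 1.0 (fully open); "grip_force": force on a finger pad.
Only numpy, scipy, OpenCV 4.12 (cv2) and the standard library are available. Lean on these libraries where they do the work, as an engineer would, in place of code of your own. Each camera call takes 0.05 s, during which the arm holds its last target. There are 200 camera calls.

TASK

Two sprung plunger units from the analysers stand on the table and look alike; one has a tired spring. Push the button of each one straight down with the same force of about 6 N and let go, first the unit on the left as seen from the robot and then the one on the right, to see which button sinks farther. Then stand the unit that sinks farther upright in the cream tray, let go of it, and leave the other standing where it is.

Things in the scene. Friction and masses are not known exactly. Their poses are not given: they have to be found in the camera images.
- unit_1_grip (a point): Plunger unit 1: loose aluminium cylinder, 250 g, standing on a round grey foot, white sprung button on top; the two look alike, one left, one right. Foot 56 mm across, 8 high; barrel 40 mm across, from 9 to 56 mm up; button 26 mm across, its top 80 mm above the underside. This point: on the axis, 40 mm above the underside, 40 below the released button's top; grasp here from above. z axis up.
- plunger_1 (a joint): How far the button of unit 1 is pressed straight down, in m: 0 released, 0.016 at its stop. It springs back when let go. Of the two, the sound spring gives about 4 mm under 6 N and the tired one about 13 mm; which unit is tired must be found by pressing.
- unit_2_grip (a point): Plunger unit 2: loose aluminium cylinder, 250 g, standing on a round grey foot, white sprung button on top; the two look alike, one left, one right. Foot 56 mm across, 8 high; barrel 40 mm across, from 9 to 56 mm up; button 26 mm across, its top 80 mm above the underside. This point: on the axis, 40 mm above the underside, 40 below the released button's top; grasp here from above. z axis up.
- plunger_2 (a joint): How far the button of unit 2 is pressed straight down, in m: 0 released, 0.016 at its stop. It springs back when let go. Of the two, the sound spring gives about 4 mm under 6 N and the tired one about 13 mm; which unit is tired must be found by pressing.
- tray: Shallow cream moulded tray that does not move, 284 mm along its y axis, 194 mm along its x axis, rim 26 mm high. Origin: centre of its underside; floor 168 x 258 mm, 2 mm above it. A used test cartridge (62 x 47 x 21 mm) lies in it about 98 mm from the centre towards the +y end; the middle is empty.

How it is judged:
By the outcome, as a careful person would: the job done as asked, in the order asked, and still so for the second after the job is handed in, with the robot touching nothing.
It also fails if it takes over 48 s, if anything falls off the work surface, if the arm or the gripper's body presses on something with over 40 N, if the wrist force passes 120 N, or if a joint passes its speed limit or range.

## Working session

There is one attempt and no reset: what is moved stays moved. The work goes in short steps, Python scripts to look and compute and a tool call to move; the robot and the scene stay as the last step left them, time stands still between calls to the robot, and variables do not carry over. Pictures are saved under pics/ and viewed, at most 10 in all, crops included, and the job is handed in when it is done.

Besides the shell and the picture viewer there is one more tool, called after "Call:" as name([rows], argument=value, ...), one row to a line, values as JSON. send_rows: Moves the arm, as the interface text tells. Its arguments: {"type":"object","properties":{"motion":{"type":"array","items":{"type":"array"}},"squeeze":{"type":"number"}},"required":["motion"]}

```bash
mkdir -p pics
cat > h.py <<'E'
from bench import manip
import numpy as np, cv2
from scipy.spatial.transform import Rotation as R
def pts(cam,d,mask):
    c=manip.camera_params(cam);v,u=np.nonzero(mask&(d>0));z=d[v,u]
    p=np.stack([u,v,np.ones_like(u)]).astype(float);p=np.linalg.inv(c["mtx"])@p*z
    return (c["T"][:3,:3]@p).T+c["T"][:3,3]
E
python3 - <<'E'
from h import *
s=manip.state();print(s)
for cam in["top","scene"]:
    im,d=manip.camera(cam);cv2.imwrite(f"pics/{cam}.png",im[:,:,::-1])
    for n in["unit_1_grip","tray"]:
        for r in manip.silhouettes(n,cam)[:3]:
            p=pts(cam,d,r["region"]);print(cam,n,r["p"],r["box"],len(p))
            if len(p): print(np.median(p,0),np.percentile(p,2,axis=0),np.percentile(p,98,axis=0)); t=p[p[:,2]>p[:,2].max()-.008];print("top",t.mean(0),len(t))
E
```

```text
{'time': 0.0, 'joint_pos': array([-6.87767856e+01,  7.51571173e+00,  8.53300543e+01, -1.20201713e-03,
        8.72618984e+01, -4.89097682e+00]), 'qvel': array([ 0.10020247,  0.05636181,  0.03622094, -0.10095625,  0.00825965,
       -0.02603209]), 'tau': array([-9.47252738e-04, -5.69389737e+01, -5.00560176e+01, -4.12269392e-04,
        1.41888141e-02,  2.05202127e-05]), 'tcp_pos': array([ 0.26392669, -0.53821232,  0.23023072]), 'ee_rot': array([-1.79892625e+02, -7.98330349e-03,  2.61142423e+01]), 'ft_force': array([ 0.29194415, -0.40383178, -0.8026097 ]), 'ft_torque': array([-0.00711139,  0.01855067, -0.03292604]), 'grip_force': 0.0, 'opening': 1.004013120971959}
top unit_1_grip 0.68 [229.4, 186.2, 23.6, 19.2] 444
[ 0.53328032 -0.16473587  0.05556561] [ 0.5124237  -0.18632695  0.00521053] [ 0.55752792 -0.13840798  0.08239506]
top [ 0.53623197 -0.16237428  0.08020156] 119
top tray 0.71 [307.9, 116.5, 94.3, 132.0] 11306
[ 0.55741439 -0.41111903  0.00451606] [ 4.21633888e-01 -5.03776219e-01  9.99147185e-06] [ 0.69463145 -0.31236103  0.04000524]
top [ 0.45867328 -0.38790001  0.04746409] 128
scene unit_1_grip 0.72 [234.1, 207.1, 25.7, 44.2] 880
[ 0.52814069 -0.14871819  0.03342388] [ 0.50944537 -0.24037458 -0.00126837] [ 0.57662342 -0.13416879  0.07924328]
top [ 0.53304753 -0.15718439  0.07795604] 88
scene tray 0.9 [224.6, 166.4, 128.1, 53.0] 4297
[ 0.55555156 -0.4104136   0.00658736] [ 4.19697078e-01 -5.04431687e-01 -3.11023925e-05] [ 0.69254598 -0.30466535  0.03803098]
top [ 0.45592893 -0.38249272  0.04433693] 68
```

View pics/top.png

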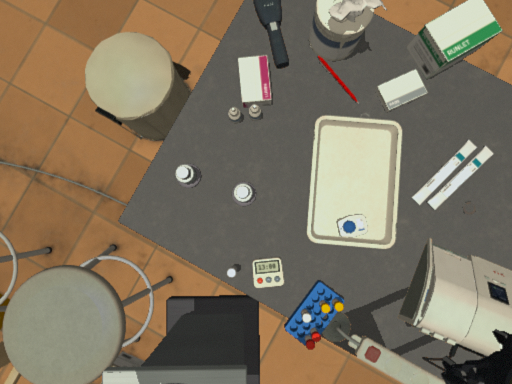

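View pics/scene.png

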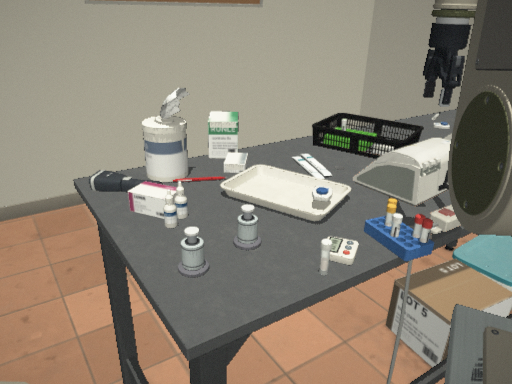

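The top view shows the units at about (186,174), which is left (+y), and (243,192), which is right. The tray centre is near (354,182), with the cartridge at its near end (350,226).

Run:
```python
from h import *
im,d=manip.camera("top")
for u,v in[(186,174),(243,192)]:
    m=np.zeros(d.shape,bool);m[v-22:v+22,u-22:u+22]=1
    p=pts("top",d,m);t=p[(p[:,2]>.07)&(p[:,2]<.09)];f=p[(p[:,2]>.005)];print(len(t),t.mean(0),(t.max(0)+t.min(0))/2,np.ptp(t,axis=0),f.min(0),f.max(0))
m=np.zeros(d.shape,bool);m[105:260,295:415]=1
p=pts("top",d,m);t=p[(p[:,2]>.015)&(p[:,2]<.035)]
print(cv2.minAreaRect(t[:,:2].astype(np.float32)))
c=manip.camera_params("wrist");s=manip.state();T=c["T"];Rt=R.from_euler("xyz",s["ee_rot"],degrees=True).as_matrix()
print(Rt.T@(T[:3,3]-s["tcp_pos"]),Rt.T@T[:3,:3],c["mtx"],s["time"])
def go(x,y,yaw):
    print(Rt.T@(np.array([x,y,s["tcp_pos"][2]])-s["tcp_pos"])*1000)
```

```text
119 [ 0.57969612 -0.03805062  0.07986137] [ 0.57937641 -0.03773091  0.08006135] [0.02367303 0.02453973 0.00800909] [ 0.53469827 -0.07329144  0.00502948] [0.60596111 0.0126438  0.0840659 ]
119 [ 0.5362343  -0.16237112  0.08015646] [ 0.5368453  -0.1625103   0.07918406] [0.02323474 0.02510405 0.00781734] [ 0.51014018 -0.18857804  0.00503504] [ 0.58508886 -0.13635472  0.08309273]
((0.5761253833770752, -0.40975818037986755), (0.1944040060043335, 0.3207656145095825), 83.98407745361328)
[ 0.07186051  0.00040015 -0.14315949] [[ 5.82302254e-04 -9.58508069e-01 -2.85064804e-01]
 [ 9.99999830e-01  5.49074045e-04  1.96482522e-04]
 [-3.18083979e-05 -2.85064870e-01  9.58508226e-01]] [[338.59507878   0.         256.5771214 ]
 [  0.         338.59507878 192.11051451]
 [  0.           0.           1.        ]] 0.35
```

Call:
send_rows([
  [0,[31.5,-19.4,0],[0,0,0]],
  [0,[31.5,-19.4,0],[0,0,0]],
  [0,[31.5,-19.4,0],[0,0,0]],
  [0,[31.5,-19.4,0],[0,0,0]],
  [0,[31.5,-19.4,0],[0,0,0]],
  [0,[31.5,-19.4,0],[0,0,0]],
  [0,[31.5,-19.4,0],[0,0,0]],
  [0,[31.5,-19.4,0],[0,0,0]],
  [0,[31.5,-19.4,0],[0,0,0]],
  [0,[31.5,-19.4,0],[0,0,0]],
  [0,[31.5,-19.4,0],[0,0,0]],
  [0,[31.5,-19.4,0],[0,0,0]],
])

```text
time: 1.35
tcp_pos: [0.5018, -0.1616, 0.2315]
ee_rot: [180.0, -0.0, 26.1]
ft_force: [0.7, -0.7, 0.3]
opening: 0.001
grip_force: 0.0
```

Call:
send_rows([
  [0,[31.5,-19.4,6],[0,0,0]],
  [0,[31.5,-19.4,6],[0,0,0]],
  [0,[0,0,0],[0,0,0]],
  [0,[0,0,0],[0,0,0]],
])

```text
time: 1.68
tcp_pos: [0.5409, -0.0988, 0.2187]
ee_rot: [-180.0, 0.0, 26.3]
ft_force: [-0.3, -0.3, -0.1]
opening: -0.001
grip_force: 0.0
```

```bash
cat >> h.py <<'E'
def tool(x,y,z):
    s=manip.state();Rt=R.from_euler("xyz",s["ee_rot"],degrees=True).as_matrix()
    print(s["time"],s["tcp_pos"],s["ee_rot"],s["ft_force"],"tool mm",np.round(Rt.T@(np.array([x,y,z])-s["tcp_pos"])*1000,1))
def wristbuttons():
    T=manip.camera_params("wrist");im,d=manip.camera("wrist")
    p=pts("wrist",d,d>0);ok=(p[:,2]>.072)&(p[:,2]<.09)
    v,u=np.nonzero(d>0);m=np.zeros(d.shape,np.uint8);m[v[ok],u[ok]]=1
    n,l,st,_=cv2.connectedComponentsWithStats(m)
    for i in range(1,n):
        if st[i,4]>150:
            q=pts("wrist",d,l==i);print(st[i],q.mean(0),np.ptp(q,axis=0))
    return im,d
E
python3 - <<'E'
from h import *
tool(.5797,-.038,.1)
im,d=wristbuttons();cv2.imwrite("pics/w1.png",im[:,:,::-1])
E
```

```text
1.6833 [ 0.54088434 -0.09880505  0.21865605] [-1.79954083e+02  4.99562992e-02  2.63279951e+01] [-0.25374016 -0.25220202 -0.08341837] tool mm [ 61.9 -37.2 118.6]
[399   3  21  21 271] [ 0.70741327 -0.14595716  0.07820055] [0.01376406 0.0130852  0.01457738]
[451  25  23  19 272] [ 0.71265658 -0.19073104  0.07826372] [0.01276138 0.01317582 0.0150569 ]
[193  89  32  33 809] [ 0.57843825 -0.03889244  0.08059197] [0.02540766 0.02547475 0.00624505]
[303 201  29  28 642] [ 0.53511175 -0.16281353  0.08084965] [0.0252264  0.0248789  0.00715035]
```

View pics/w1.png

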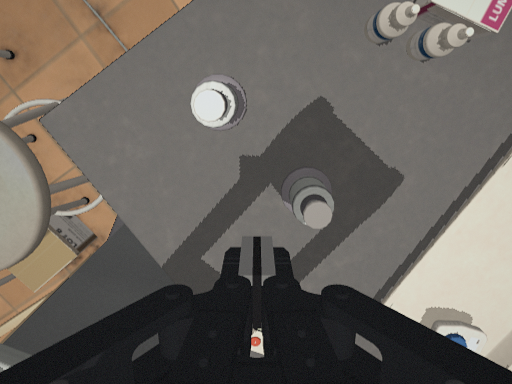

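The wrist view shows the left button at (210,105) and the right one at (317,212). I'll move over the left button and approach it.

Call:
send_rows([
  [0,[20.3,-12.5,20],[0,0,0]],
  [0,[20.3,-12.5,30],[0,0,0]],
  [0,[20.4,-12.4,30],[0,0,0]],
  [0,[0,0,30],[0,0,0]],
  [0,[0,0,10],[0,0,0]],
  [0,[0,0,6],[0,0,0]],
  [0,[0,0,0],[0,0,0]],
  [0,[0,0,0],[0,0,0]],
  [0,[0,0,0],[0,0,0]],
])

```text
time: 2.48
tcp_pos: [0.5803, -0.0415, 0.0959]
ee_rot: [179.9, -0.2, 26.0]
ft_force: [-0.4, -0.2, 0.4]
opening: 0.003
grip_force: 0.0
```

```bash
python3 -c "
from h import *
tool(.5787,-.0387,.081)"
```

```text
2.4833 [ 0.58030656 -0.04147621  0.09590411] [ 1.79868209e+02 -1.75065299e-01  2.60434578e+01] [-0.39382565 -0.23483548  0.38571712] tool mm [-0.3 -3.2 14.9]
```

Call:
send_rows([
  [0,[0,-3,5],[0,0,0]],
  [0,[0,0,5],[0,0,0]],
  [0,[0,0,5],[0,0,0]],
  [0,[0,0,1],[0,0,0]],
  [0,[0,0,1],[0,0,0]],
  [0,[0,0,0],[0,0,0]],
  [0,[0,0,0],[0,0,0]],
])

```text
time: 3.07
tcp_pos: [0.5774, -0.0376, 0.0763]
ee_rot: [-180.0, 0.0, 26.1]
ft_force: [-1.8, 0.2, 1.9]
opening: 0.002
grip_force: 0.8
```

Call:
send_rows([
  [0,[0,0,1],[0,0,0]],
  [0,[0,0,0.5],[0,0,0]],
  [0,[0,0,0],[0,0,0]],
  [0,[0,0,0],[0,0,0]],
])

```text
time: 3.4
tcp_pos: [0.5777, -0.0376, 0.0749]
ee_rot: [180.0, -0.0, 26.1]
ft_force: [0.3, 0.7, 2.3]
opening: 0.005
grip_force: 1.1
```

Call:
send_rows([
  [0,[0,0,1.5],[0,0,0]],
  [0,[0,0,1.5],[0,0,0]],
  [0,[0,0,1.5],[0,0,0]],
  [0,[0,0,1],[0,0,0]],
  [0,[0,0,0],[0,0,0]],
  [0,[0,0,0],[0,0,0]],
  [0,[0,0,0],[0,0,0]],
])

```text
time: 3.98
tcp_pos: [0.5777, -0.0376, 0.0695]
ee_rot: [180.0, -0.0, 26.1]
ft_force: [-0.8, 1.0, 4.6]
opening: 0.001
grip_force: 2.3
```

Call:
send_rows([
  [0,[0,0,1],[0,0,0]],
  [0,[0,0,1],[0,0,0]],
  [0,[0,0,1],[0,0,0]],
  [0,[0,0,0],[0,0,0]],
  [0,[0,0,0],[0,0,0]],
  [0,[0,0,0],[0,0,0]],
])

```text
time: 4.48
tcp_pos: [0.5777, -0.0376, 0.0666]
ee_rot: [180.0, -0.0, 26.1]
ft_force: [-0.8, 0.3, 5.3]
opening: -0.001
grip_force: 3.0
```

Call:
send_rows([
  [0,[0,0,-6],[0,0,0]],
  [0,[0,0,-10],[0,0,0]],
  [0,[0,0,-20],[0,0,0]],
  [0,[-23.2,23.4,0],[0,0,0]],
  [0,[-23.2,23.4,0],[0,0,0]],
  [0,[-23.2,23.4,0],[0,0,0]],
  [0,[-23.3,23.5,0],[0,0,0]],
  [0,[0,0,7],[0,0,0]],
  [0,[0,0,0],[0,0,0]],
  [0,[0,0,0],[0,0,0]],
  [0,[0,0,0],[0,0,0]],
])

```text
time: 5.4
tcp_pos: [0.5355, -0.1617, 0.0953]
ee_rot: [-180.0, 0.0, 26.2]
ft_force: [0.8, 0.6, -0.3]
opening: 0.004
grip_force: 0.0
```

```bash
python3 -c "
from h import *
tool(.5355,-.1627,.080)
wristbuttons()"
```

```text
5.4 [ 0.53546645 -0.16167228  0.09532966] [-1.79961181e+02  8.42602432e-03  2.61593133e+01] [ 0.84932315  0.58015185 -0.25169495] tool mm [-0.4  0.9 15.3]
[  11    7   65   65 3200] [ 0.57912997 -0.03821302  0.08008837] [0.0257489  0.02621705 0.00847075]
[ 231  214   51   33 1058] [ 0.54043476 -0.15930153  0.08031452] [0.02173716 0.02484515 0.00732509]
```

Call:
send_rows([
  [0,[0,0,5],[0,0,0]],
  [0,[0,0,5],[0,0,0]],
  [0,[0,0,4],[0,0,0]],
  [0,[0,0,1],[0,0,0]],
  [0,[0,0,1],[0,0,0]],
  [0,[0,0,1],[0,0,0]],
  [0,[0,0,0],[0,0,0]],
  [0,[0,0,0],[0,0,0]],
  [0,[0,0,0],[0,0,0]],
])

```text
time: 6.2
tcp_pos: [0.5355, -0.1627, 0.0786]
ee_rot: [180.0, -0.0, 26.1]
ft_force: [-0.8, 0.4, 2.0]
opening: 0.0
grip_force: 1.2
```

Call:
send_rows([
  [0,[0,0,1],[0,0,0]],
  [0,[0,0,1],[0,0,0]],
  [0,[0,0,0.7],[0,0,0]],
  [0,[0,0,0],[0,0,0]],
  [0,[0,0,0],[0,0,0]],
  [0,[0,0,0],[0,0,0]],
])

```text
time: 6.7
tcp_pos: [0.5356, -0.1627, 0.076]
ee_rot: [180.0, -0.0, 26.1]
ft_force: [-2.6, 1.8, 6.1]
opening: 0.001
grip_force: 3.1
```

The left unit sank about 13 mm and the right one about 4 mm at roughly 6 N, so the left unit is the tired one. I'll release this button and go back to the left unit.

Call:
send_rows([
  [0,[0,0,-6],[0,0,0]],
  [0,[0,0,-14],[0,0,0]],
  [0,[0,0,-30],[0,0,0]],
  [50,[23.4,-23.1,-5],[0,0,0]],
  [100,[23.4,-23.1,0],[0,0,0]],
  [100,[23.5,-23.1,0],[0,0,0]],
  [100,[23.4,-23.2,0],[0,0,0]],
  [100,[0,0,0],[0,0,0]],
  [100,[0,0,0],[0,0,0]],
  [100,[0,0,0],[0,0,0]],
])

```text
time: 7.53
tcp_pos: [0.5786, -0.0387, 0.1304]
ee_rot: [180.0, 0.0, 26.2]
ft_force: [-0.7, -0.5, -0.2]
opening: 0.974
grip_force: 0.0
```

```bash
python3 -c "
from h import *
wristbuttons()
tool(.579,-.0384,.023)
print(manip.state()['opening'])"
```

```text
[ 233  192   42   41 1342] [ 0.57932095 -0.03731194  0.08014886] [0.02590513 0.02558614 0.00733575]
7.5833 [ 0.57851959 -0.03921855  0.13042817] [1.79981672e+02 3.24152509e-02 2.60938643e+01] [ 0.2287449  -0.49045384  0.7384109 ] tool mm [  0.9  -0.6 107.4]
0.9959820510462289
```

Call:
send_rows([
  [100,[1,-1,25],[0,0,0]],
  [100,[0,0,25],[0,0,0]],
  [100,[0,0,25],[0,0,0]],
  [100,[0,0,20],[0,0,0]],
  [100,[0,0,11],[0,0,0]],
  [100,[0,0,0],[0,0,0]],
  [100,[0,0,0],[0,0,0]],
])

```text
time: 8.17
tcp_pos: [0.5789, -0.0378, 0.0246]
ee_rot: [-180.0, 0.0, 26.0]
ft_force: [0.1, -0.7, 0.3]
opening: 0.998
grip_force: 0.0
```

Call:
send_rows([
  [40,[0,0,0],[0,0,0]],
  [20,[0,0,0],[0,0,0]],
  [20,[0,0,0],[0,0,0]],
  [20,[0,0,0],[0,0,0]],
  [20,[0,0,0],[0,0,0]],
  [20,[0,0,0],[0,0,0]],
  [20,[0,0,0],[0,0,0]],
  [20,[0,0,0],[0,0,0]],
], squeeze=30)

```text
time: 8.83
tcp_pos: [0.5802, -0.0371, 0.026]
ee_rot: [179.9, -0.1, 26.1]
ft_force: [-1.3, -1.3, 5.7]
opening: 0.46
grip_force: 30.0
```

Call:
send_rows([
  [20,[0,0,-6],[0,0,0]],
  [20,[0,0,-14],[0,0,0]],
  [20,[0,0,-25],[0,0,0]],
  [20,[0,0,-30],[0,0,0]],
  [20,[0,0,-25],[0,0,0]],
  [20,[0,0,-10],[0,0,0]],
  [20,[0,0,0],[0,0,0]],
  [20,[0,0,0],[0,0,0]],
])

```text
time: 9.5
tcp_pos: [0.5791, -0.037, 0.1341]
ee_rot: [180.0, -0.0, 26.1]
ft_force: [-0.9, 0.0, -4.1]
opening: 0.457
grip_force: 31.1
```

Call:
send_rows([
  [20,[-7.6,13.5,0],[0,0,0]],
  [20,[-15.2,27,0],[0,0,0]],
  [20,[-15.2,27,0],[0,0,0]],
  [20,[-19,34,0],[0,0,0]],
  [20,[-19,34,0],[0,0,0]],
  [20,[-19,34,0],[0,0,0]],
  [20,[-19,34,0],[0,0,0]],
  [20,[-19,34,0],[0,0,0]],
  [20,[-19,34,0],[0,0,0]],
  [20,[-15.2,27,0],[0,0,0]],
  [20,[-11,18,0],[0,0,0]],
  [20,[-4,7,0],[0,0,0]],
])

```text
time: 10.5
tcp_pos: [0.5554, -0.4103, 0.1306]
ee_rot: [-179.8, 0.2, 25.9]
ft_force: [0.7, 0.2, -3.6]
opening: 0.461
grip_force: 31.2
```

Run:
```python
from h import *
im,d=manip.camera("top");im2,d2=manip.camera("scene")
cv2.imwrite("pics/c1.png",np.hstack([cv2.resize(im[90:270,150:450],(500,300)),cv2.resize(im2[100:290,150:450],(300,190)).repeat(1,0) if 0 else cv2.resize(im2[100:290,150:450],(300,300))])[:,:,::-1])
m=np.zeros(d.shape,bool);m[105:260,305:405]=1
p=pts("top",d,m);t=p[(p[:,2]>.018)&(p[:,2]<.03)]
print(t.min(0),t.max(0),(t.min(0)+t.max(0))/2)
tool(.559,-.408,.026+.003)
```

```text
[ 0.41036225 -0.51573835  0.01805766] [ 0.72684914 -0.30075927  0.02998869] [ 0.56860569 -0.40824881  0.02402317]
10.6 [ 0.55629088 -0.40815627  0.13125355] [-1.79768592e+02  1.04891819e-01  2.59837637e+01] [-0.67039345  0.84217334 -3.44550697] tool mm [  2.7   1.5 102.2]
```

View pics/c1.png

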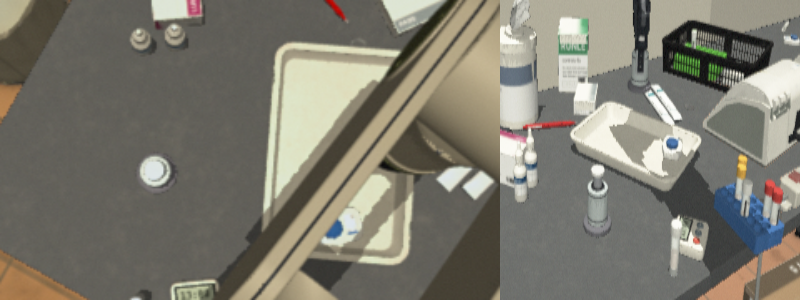

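The unit hangs upright in the gripper over the middle of the empty tray floor. The other unit still stands at (157,170) in the left crop. Next I'll lower it.

Call:
send_rows([
  [20,[3,1.5,25],[0,0,0]],
  [20,[0,0,30],[0,0,0]],
  [20,[0,0,25],[0,0,0]],
  [20,[0,0,12],[0,0,0]],
  [20,[0,0,4],[0,0,0]],
  [20,[0,0,2],[0,0,0]],
  [20,[0,0,1],[0,0,0]],
  [20,[0,0,1],[0,0,0]],
  [20,[0,0,0],[0,0,0]],
  [20,[0,0,0],[0,0,0]],
])

```text
time: 11.43
tcp_pos: [0.5622, -0.4084, 0.0363]
ee_rot: [179.9, -0.1, 26.1]
ft_force: [0.5, -0.4, -3.2]
opening: 0.461
grip_force: 31.2
```

Call:
send_rows([
  [20,[0,0,3],[0,0,0]],
  [20,[0,0,2],[0,0,0]],
  [20,[0,0,1],[0,0,0]],
  [20,[0,0,1],[0,0,0]],
  [20,[0,0,1],[0,0,0]],
  [20,[0,0,0],[0,0,0]],
  [20,[0,0,0],[0,0,0]],
])

```text
time: 12.02
tcp_pos: [0.5617, -0.4081, 0.0284]
ee_rot: [180.0, -0.0, 26.1]
ft_force: [-4.0, 3.3, 9.1]
opening: 0.458
grip_force: 32.3
```

Call:
send_rows([
  [48,[0,0,-0.5],[0,0,0]],
  [52,[0,0,0],[0,0,0]],
  [60,[0,0,0],[0,0,0]],
  [75,[0,0,0],[0,0,0]],
  [100,[0,0,0],[0,0,0]],
  [100,[0,0,0],[0,0,0]],
  [100,[0,0,0],[0,0,0]],
])

```text
time: 12.6
tcp_pos: [0.5614, -0.4076, 0.027]
ee_rot: [-180.0, 0.0, 26.1]
ft_force: [-0.1, 0.6, 0.0]
opening: 0.999
grip_force: 0.0
```

Call:
send_rows([
  [100,[0,0,-5],[0,0,0]],
  [100,[0,0,-15],[0,0,0]],
  [100,[0,0,-25],[0,0,0]],
  [100,[0,0,-35],[0,0,0]],
  [100,[0,0,-35],[0,0,0]],
  [100,[0,0,-25],[0,0,0]],
  [100,[-15,-15,-10],[0,0,0]],
  [100,[-25,0,0],[0,0,0]],
  [100,[-25,0,0],[0,0,0]],
  [100,[0,0,0],[0,0,0]],
  [100,[0,0,0],[0,0,0]],
])

```text
time: 13.52
tcp_pos: [0.4958, -0.4238, 0.179]
ee_rot: [179.9, -0.0, 26.0]
ft_force: [-1.0, -0.4, 0.1]
opening: 1.0
grip_force: 0.0
```

Run:
```python
from h import *
im,d=wristbuttons();cv2.imwrite("pics/w2.png",im[:,:,::-1]);tool(0,0,0)
```

```text
[ 259   84   38   38 1113] [ 0.56129445 -0.40839948  0.08229573] [0.02535922 0.02522399 0.00465347]
13.5667 [ 0.49654037 -0.42323297  0.17855914] [ 1.79919595e+02 -4.84840998e-02  2.60562901e+01] [1.31600195 0.11286061 0.01307654] tool mm [-260.3 -598.6  177.5]
```

View pics/w2.png

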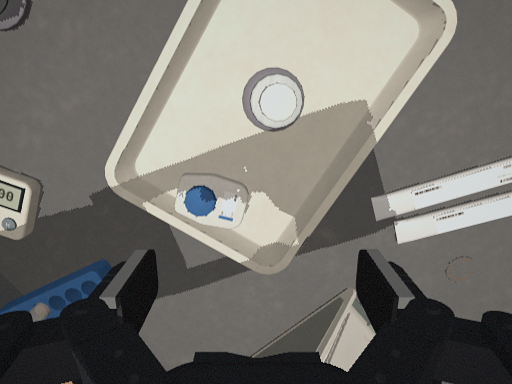

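The unit stands upright in the tray at (275,100) with its button top at z = 82 mm. It is clear of the cartridge at (212,203), and the gripper is free.

```bash
python3 -c "
from bench import manip
print(manip.close_job())"
```

```text
the job is handed in; nothing more can be done
None
```

At about 6 N the left unit's button sank about 13 mm and the right's about 4 mm, so the left unit (the tired one) now stands upright and released in the cream tray; the right unit was left where it was, and the job was handed in at about 13.6 s.

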